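Turn the bass wheel so its valve is on top

ROBOT

A 6-joint arm with a two-finger parallel gripper is mounted at the origin on the work surface. World frame = base frame: x ahead of the robot, y to its left, z up, the work surface at z = 0. Lengths are in m, angles in degrees, forces in N, time in s.
With the tool pointing down it reaches from about 0.375 to 0.9 m from the base axis. Payload 3.1 kg.
Tool frame: the origin (TCP) lies where the fingers leave the gripper's body, on its centre line; the fingertips stand 70 mm ahead of it and the grasp point (between the pads) lies 51 mm ahead of it; z points along the fingers, y is the line along which they close (so a half turn about z gives the same grasp; the last joint's range is limited). The gripper opens to 87 mm and grips with 3 to 60 N. Pads are 19 mm wide; open, the fingers measure 117 mm over their backs; the gripper's body (75 mm by 190 mm) begins 51 mm behind the grasp point.
Start: joints at [-75.373, 30.224, 82.088, -0, 67.689, -10.227], TCP at [0.263, -0.567, 0.292] pointing down, gripper open.
Joint ranges: [-176.69, 176.69], [-43.24, 126.21], [12.49, 139.97], [-82, 262], [0, 151.66], [-163.58, 163.58]. Speed limits (degrees/s): [159.86, 159.86, 180, 180, 180, 180].

INTERFACE

Orientations are given as a 3x3 rotation matrix whose columns are the frame's x, y, z axes.
In Python, from rig import readout, capture, calibration, bot, look_for gives the robot as it stands. The module is installed in compiled form; this text tells all that it offers.
- The arm moves only by the shell command python3 -m pendant 'ROWS'. ROWS is JSON, a list of rows, each a list of 7 numbers: the shift along the tool's x, y, z normalised to -1 to 1, where 1 is 200 mm, then the turn, a rotation vector about the tool's x, y, z normalised to -1 to 1, where 1 is 180 degrees, then the closure, from -1 (fully open) to 1 (shut). In form: [[dx, dy, dz, ax, ay, az, grip], ...]. A call has 1 to 8 rows; each row is the pose to reach, as a shift and turn from the pose commanded when the call began, along the tool's axes at that moment, turning the shorter way round; what a row does not reach only later rows make up. A row lasts 1/10 s, in which the tool goes at most 50 mm and 8.59 degrees, less where a joint would pass 70% of its speed; a pose out of reach is approached as far as the arm can. A call with a number of a shift or a turn outside -1 to 1 is refused whole. A call with a gripper value outside its range is refused whole. The fingers move at their own pace and stop on an object; the grip force is fixed at half the most. Time passes only in rows, so rows that repeat a pose let the fingers close. It gives the time, the measured TCP pose, the force, the opening and the grip force at its end, in the units of the state.
- readout.read_state(): the state, without advancing time (a new reading comes with each control period).
- capture(name): name is "scene" or "side" or "wrist"; returns (picture, depth): 420x560x3 uint8, red, green, blue; 420x560 float32, m along the optical axis (not along the pixel's ray), 0 where there is no reading.
- calibration(name): a dict with "mtx" (3x3 intrinsics, pixels), "T" (4x4, takes a point from camera to world coordinates); the wrist camera has in their place "mount" (4x4, takes a point from camera to tool coordinates, whose origin is the TCP and whose axes are the flange's). Camera axes: x right, y down, z forward; pixel columns grow to the right and rows downward; lengths in m; the calibration is good to about 2 mm. A picture is of the moment at which its call begins: read the wrist's pose just before it. calibration takes no time and is no camera call.
- bot.hand_in(): hands the job in; it is judged then, once.
Trained networks look in the newest picture that a camera, given by its name, has taken for a name from the list of things; names that differ only in an ending like _2 or _b are one class to them, and where a whole thing is asked for, a point or a joint stands for the part that bears it (a point fixed in the world has none). Each returns a list of dicts, best first, with "conf" (0 to 1); they miss things now and then, are a little off and sometimes report something else, mostly with a low value. They report only what shows in the picture. A call takes as long as a camera call.
- look_for(thing, camera): "extent" ([left, top, right, bottom] in pixels, round what is visible of it).
The state is a dict: "time_s": time; "joint_positions": joint angles; "qvel": joint speeds; "tau": joint torques, N m; "position": TCP position; "tcp_rot": TCP orientation; "force": force on the tool from outside, world axes, zero at the start; "moment": the same for the moment, N m; "opening": opening from 0.0 (shut) to 1.0 (fully open); "grasp_force": force on a finger pad.
Only numpy, scipy, OpenCV 4.12 (cv2) and the standard library are available. Lean on these libraries where they do the work, as an engineer would, in place of code of your own. Each camera call takes 0.05 s, during which the arm holds its last target. There are 200 camera calls.

TASK

The double-bass transport wheel is clamped leaning in its fork on the bench, and its tyre is to be pumped up next. Push the wheel round by its spokes with a fingertip, gently and without gripping anything, until the valve (the brass stem with the red cap) stands straight up at the very top of the wheel, and leave it at rest there. Do not push on the tyre or on the valve itself, and leave the bottle, the jar and the screwdriver where they are.

Things in the scene. Friction and masses are not known exactly. Their poses are not given: they have to be found in the camera images.
- stand: fixed stand: plywood base (170 mm wide, 22 mm thick, from -80 to 220 mm in its x). Origin on the table, 180 mm straight below the hub centre; z up; x level, towards the low side of the leaning wheel. The wheel's plane leans 40 degrees from level: its open face looks up and to +x, its high edge is at -x. Nothing lies behind the spokes for 60 mm, except at the fork and axle.
- block (a point): centre of the top of the wooden clamp block on the base, 85 x 80 mm, top 82 mm above the table; it holds the peg of the wheel's fork at the low side
- keeper (a point): middle of the outer face of the short keeper blade of the fork: 10 mm wide, 5 mm thick, 107 mm long, it reaches in front of the spokes at the wheel's lowest point, from 45 to 152 mm from the axle, its outer face 27 mm out of the mid-plane, so a finger between the spokes cannot sweep past it. The blade that carries the axle runs behind the wheel, down the slope. Axes as stand
- wheel (a joint): turning angle of the wheel, rad: 0 (or any multiple of 2 pi) with the valve at the very top; grows anticlockwise as seen looking at the open face from above. Turns both ways without stops, with some drag (0.06 N m, about 1 N at a spoke): it stays where it is left and coasts only a little.
- spokes: aluminium spokes and rim, turning with the wheel; origin at hub centre in the mid-plane, z along the axle out of the open face, -x towards the valve. Five spokes, 12 x 12 mm, 72 degrees apart, from the hub (18 mm radius, 40 mm long) to the rim (inner radius 82 mm, 26 mm wide); the valve is midway between two. Gaps are open right through, about 63 mm wide at 60 mm radius.
- tyre: black rubber tyre, 250 mm outer diameter, round section 36 mm thick (89 to 125 mm from the axle); origin at the hub centre, axes as spokes. Not to be pushed on.
- valve: brass valve stem, 8 mm thick, with a red cap 11 mm thick, pointing from the rim in towards the hub and a little out of the face: 82 to 50 mm from the axle, up to 18 mm out of the mid-plane. This body's origin is at the hub centre, axes as spokes. Not to be pushed on.
- valve_root (a point): the point of the rim from which the valve stem grows, 82 mm from the axle in the mid-plane; turns with the wheel
- valve_top (a point): fixed point: where valve_root is when the valve is exactly at the very top of the leaning wheel (the highest point on the slope)
- bottle: small amber bottle standing on the bench, 44 mm across, 100 mm high, origin at the centre of its foot; bystander
- jar: small clear jar with a white lid standing on the bench, 52 mm across, 55 mm high, origin at the centre of its foot; bystander
- screwdriver: yellow-handled screwdriver lying on the bench, 190 mm long along its x axis; origin under its middle; bystander

How it is judged:
By the outcome, as a careful person would: the job done as asked, in the order asked, and still so for the second after the job is handed in, with the robot touching nothing.
It also fails if it takes over 67 s, if anything falls off the work surface, if the arm or the gripper's body presses on something with over 40 N, if the wrist force passes 120 N, or if a joint passes its speed limit or range.

## Working session

There is one attempt and no reset: what is moved stays moved. The work goes in short steps, Python scripts to look and compute and a shell command to move; the robot and the scene stay as the last step left them, time stands still between calls to the robot, and variables do not carry over. Pictures are saved under pics/ and viewed, at most 10 in all, crops included, and the job is handed in when it is done.

```bash
mkdir -p pics; python3 - <<'E'
from rig import *
import cv2,numpy as np
s=readout.read_state();print(s['time_s'],s['position'],s['tcp_rot'],s['opening'])
for n in ['scene','side']:
    p,d=capture(n);cv2.imwrite(f'pics/{n}0.png',p[:,:,::-1]);np.savez(f'{n}0.npz',p=p,d=d)
    c=calibration(n);print(n,np.round(c['T'],3).tolist(),c['mtx'].tolist())
    for t in ['valve','spokes','keeper','block','bottle','jar','screwdriver']:
        r=look_for(t,n);print(t,[(x['extent'],round(x['conf'],2)) for x in r[:2]])
print(calibration('wrist'))
E
python3 -c "
import cv2,numpy as np
a=[cv2.imread(f'pics/{n}0.png') for n in('scene','side')]
" ; ls pics
```

```text
0.0 [ 0.26259687 -0.56652247  0.29126177] [[ 9.07363841e-01  4.20345793e-01 -5.23933365e-04]
 [ 4.20345922e-01 -9.07361502e-01  2.10018474e-03]
 [ 4.07406856e-04 -2.12586495e-03 -9.99997657e-01]] 0.9991178604259968
scene [[-0.443, 0.551, -0.707, 1.317], [0.896, 0.287, -0.339, 0.414], [0.016, -0.783, -0.621, 0.8], [0.0, 0.0, 0.0, 1.0]] [[444.3958622798281, 0.0, 278.39945819296406], [0.0, 444.3958622798281, 206.6884811317296], [0.0, 0.0, 1.0]]
valve []
spokes [([221.4, 134.8, 288.9, 205.2], 0.56)]
keeper [([190.0, 125.8, 302.4, 291.9], 0.73)]
block [([193.5, 124.8, 309.4, 291.6], 0.7), ([340.7, 224.3, 358.1, 259.9], 0.6)]
bottle [([338.2, 224.1, 358.2, 260.4], 0.94), ([205.6, 128.1, 304.5, 224.4], 0.61)]
jar [([148.4, 203.5, 168.7, 227.1], 0.77)]
screwdriver [([284.4, 235.0, 303.4, 295.0], 0.59), ([250.7, 192.2, 256.1, 205.7], 0.31)]
side [[-0.937, -0.262, 0.231, 0.313], [-0.348, 0.672, -0.653, 0.786], [0.016, -0.693, -0.721, 0.982], [0.0, 0.0, 0.0, 1.0]] [[459.1086292966877, 0.0, 278.9672519294064], [0.0, 459.1086292966877, 208.29056893896694], [0.0, 0.0, 1.0]]
valve [([287.4, 196.8, 
[... 207 characters left out ...]
9.1, 358.9, 229.8], 0.66)]
bottle [([270.5, 279.1, 288.7, 315.5], 0.57)]
jar [([292.8, 153.4, 307.7, 174.0], 0.74)]
screwdriver [([255.9, 252.5, 292.3, 267.7], 0.6)]
{'mtx': array([[362.1153414 ,   0.        , 280.86112845],
       [  0.        , 362.1153414 , 212.40727636],
       [  0.        ,   0.        ,   1.        ]]), 'mount': array([[-5.92072038e-04, -9.63590153e-01, -2.67382995e-01,
         7.31738208e-02],
       [ 9.99999530e-01, -7.75721538e-04,  5.81210766e-04,
        -4.39823730e-04],
       [-7.67463719e-04, -2.67382525e-01,  9.63590160e-01,
        -9.29173407e-02],
       [ 0.00000000e+00,  0.00000000e+00,  0.00000000e+00,
         1.00000000e+00]])}
scene0.png
side0.png
```

View pics/scene0.png

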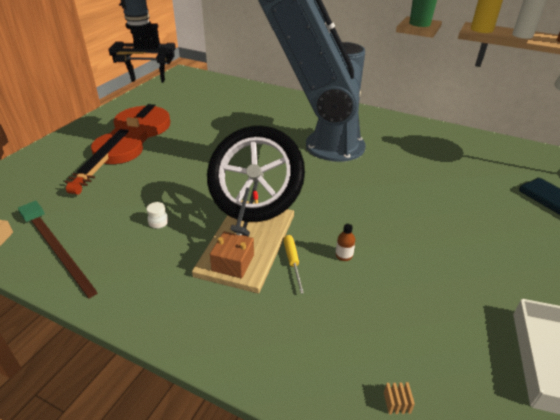

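View pics/side0.png

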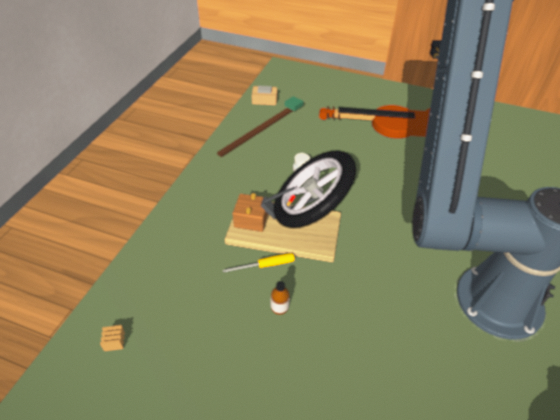

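The wheel is centred near scene pixel (254,172), with its low side and block towards (232,255). The red cap shows at about (255,197) in scene and (292,200) in side. Next I fit the tyre torus for the pose.

```bash
cat > h.py <<'E'
import numpy as np,cv2
from rig import *
from scipy.optimize import least_squares
def cloud(n,p,d):
    c=calibration(n);v,u=np.indices(d.shape);K=c['mtx']
    P=np.stack([(u-K[0,2])/K[0,0]*d,(v-K[1,2])/K[1,1]*d,d],-1)
    return P@c['T'][:3,:3].T+c['T'][:3,3]
def frame(yaw): # stand R, wheel R at angle 0
    c,s=np.cos(yaw),np.sin(yaw);S=np.array([[c,-s,0],[s,c,0],[0,0,1]])
    a=np.radians(40);n=np.array([np.sin(a),0,np.cos(a)]);x=np.array([np.cos(a),0,-np.sin(a)])
    return S,S@np.stack([x,[0,1,0],n],1)
def wheelangle(P,hub,W):  # P red cap points
    q=(P-hub)@W; return q,np.degrees(np.arctan2(-q[:,1],-q[:,0]))
E
cat > fit.py <<'E'
from h import *
T=[];Rd=[]
for n,box in [('scene',(200,120,312,230)),('side',(268,145,362,232))]:
    z=np.load(n+'0.npz');p,d=z['p'].astype(int),z['d'];X=cloud(n,p,d)
    m=np.zeros(d.shape,bool);m[box[1]:box[3],box[0]:box[2]]=1;m&=d>0
    T.append(X[m&(p.max(2)<50)&(X[...,2]>.06)])
    r=m&(p[...,0]>130)&(p[...,1]<60)&(p[...,2]<60)&(X[...,2]>.1);Rd.append(X[r]);print(n,len(T[-1]),r.sum(),np.argwhere(r).mean(0) if r.any() else '')
P=np.vstack(T)
def res(v):
    S,W=frame(v[2]);q=(P-[v[0],v[1],.18])@W
    return np.hypot(np.hypot(q[:,0],q[:,1])-.107,q[:,2])-.018
c=np.median(P,0)
best=min((least_squares(res,[c[0],c[1],y],loss='soft_l1',f_scale=.003) for y in np.arange(0,6.28,.8)),key=lambda r:r.cost)
v=best.x;print(v,np.degrees(v[2]),np.median(abs(best.fun)))
S,W=frame(v[2]);hub=np.array([v[0],v[1],.18]);np.savez('pose.npz',hub=hub,yaw=v[2])
print(W)
for R in Rd:
    if len(R):
        q,a=wheelangle(R,hub,W);print(np.median(q,0),np.median(a),np.hypot(*np.median(q,0)[:2]))
E
python3 fit.py
```

```text
scene 3153 22 [194.77272727 254.90909091]
side 1561 12 [197.91666667 292.33333333]
[ 0.51505195 -0.03824538  0.15793565] 9.049046043118247 0.0010796136119140924
[[ 0.75651031 -0.15727988  0.63478752]
 [ 0.12048338  0.98755407  0.10109756]
 [-0.64278761  0.          0.76604444]]
[0.0595492  0.02018504 0.01378562] -160.83866693264162 0.06287720811995355
[0.0523438  0.02109449 0.01171632] -157.3594819400429 0.056434479205784815
```

```bash
cat >> h.py <<'E'
from scipy.spatial.transform import Rotation as Ro
def load():
    z=np.load('pose.npz');S,W=frame(float(z['yaw']));return z['hub'],S,W
def tcp(phi,r,tip): # TCP world for finger at wheel angle phi, radius r, tip height over mid-plane
    hub,S,W=load();a=np.radians(phi);return hub+W@np.array([-r*np.cos(a),-r*np.sin(a),tip+.07])
def goalR():
    _,S,W=load();return np.stack([W[:,0],-W[:,1],-W[:,2]],1)
def rel(p,R=None):
    s=readout.read_state();A=np.array(s['tcp_rot']);R=A if R is None else R
    return np.round(np.r_[A.T@(p-s['position'])/.2,Ro.from_matrix(A.T@R).as_rotvec()/np.pi],4)
E
python3 -c "
from h import *
p=tcp(-87,.05,.09);print(p,goalR().round(3).tolist());print(rel(p,goalR()))
print(rel(np.array([.40,-.40,.42])))"
```

```text
[0.6067851  0.02692499 0.30424916] [[0.757, 0.157, -0.635], [0.12, -0.988, -0.101], [-0.643, -0.0, -0.766]]
[ 2.8093 -1.9721 -0.06    0.0307 -0.2208  0.0842]
[ 0.974  -0.4696 -0.6387  0.      0.      0.    ]
```

```bash
python3 -m pendant '[[0.97,-0.47,-0.7,0,0,0,1],[0.97,-0.47,-0.7,0,0,0,1],[0.97,-0.47,-0.7,0,0,0,1],[0.97,-0.47,-0.7,0,0,0,1],[0.97,-0.47,-0.7,0,0,0,1],[0.97,-0.47,-0.7,0,0,0,1],[0.97,-0.47,-0.7,0,0,0,1]]'; python3 -c "
from h import *
print(rel(tcp(-87,.05,.09),goalR()));print(rel(tcp(-87,.05,.16),goalR()));print(readout.read_state()['joint_positions'])"
```

```text
time_s: 1.5
position: [0.4001, -0.3994, 0.4336]
tcp_rot: [[0.906, 0.423, 0.001], [0.423, -0.906, -0.003], [0.0, 0.003, -1.0]]
force: [-1.9, -0.6, 0.1]
opening: 0.448
grasp_force: 0.0
[ 1.8378 -1.4967  0.6421  0.0319 -0.2209  0.0847]
[ 2.0541 -1.434   0.3741  0.0319 -0.2209  0.0847]
[-5.62608871e+01  1.78586678e+01  7.96839782e+01 -2.66019160e-02
  8.22839278e+01  8.72627944e+00]
```

```bash
python3 -m pendant '[[1,-0.72,0,0.032,-0.22,0.084,1],[1,-0.72,0,0.032,-0.22,0.084,1],[1,-0.72,0,0.032,-0.22,0.084,1],[1,-0.72,0,0.032,-0.22,0.084,1],[1,-0.72,0,0.032,-0.22,0.084,1],[1,-0.72,0,0.032,-0.22,0.084,1],[1,-0.72,0,0.032,-0.22,0.084,1],[1,-0.72,0,0.032,-0.22,0.084,1]]'; python3 -c "
from h import *
print(rel(tcp(-87,.05,.09),goalR()));print(rel(tcp(-87,.05,.14),goalR()));print(readout.read_state()['joint_positions'])"
```

```text
time_s: 2.3
position: [0.5195, -0.1872, 0.4315]
tcp_rot: [[0.757, 0.155, -0.635], [0.121, -0.988, -0.096], [-0.642, -0.005, -0.767]]
force: [0.4, 0.2, 0.7]
opening: 0.002
grasp_force: 0.0
[ 8.692e-01 -9.874e-01  1.081e-01 -1.700e-03 -3.000e-04  3.000e-04]
[ 8.694e-01 -9.888e-01 -1.419e-01 -1.700e-03 -3.000e-04  3.000e-04]
[-23.09468054  31.4130198   66.01393975 -22.08376144 116.28983462
  54.08977377]
```

```bash
python3 -m pendant '[[0.87,-0.99,-0.14,-0.002,0,0,1],[0.87,-0.99,-0.14,-0.002,0,0,1],[0.87,-0.99,-0.14,-0.002,0,0,1],[0.87,-0.99,-0.14,-0.002,0,0,1],[0.87,-0.99,-0.14,-0.002,0,0,1],[0.87,-0.99,-0.14,-0.002,0,0,1],[0.87,-0.99,-0.14,-0.002,0,0,1],[0.87,-0.99,-0.14,-0.002,0,0,1]]'; cat > wr.py <<'E'
import sys
from h import *
tag=sys.argv[1];s=readout.read_state();R=np.array(s['tcp_rot']);t=np.array(s['position'])
p,d=capture('wrist');c=calibration('wrist');cv2.imwrite(f'pics/{tag}.png',p[:,:,::-1]);p=p.astype(int)
v,u=np.indices(d.shape);K=c['mtx'];M=c['mount']
P=np.stack([(u-K[0,2])/K[0,0]*d,(v-K[1,2])/K[1,1]*d,d],-1)@M[:3,:3].T+M[:3,3]
X=P@R.T+t;hub,S,W=load();q=(X-hub)@W;ok=d>0;rr=np.hypot(q[...,0],q[...,1])
red=ok&(p[...,0]>110)&(p[...,1]<60)&(p[...,2]<60)&(rr<.09)&(abs(q[...,2])<.04)
print('red',red.sum(),np.median(q[red],0) if red.any() else '')
if red.any():
    m=np.median(q[red],0);print('valve',np.degrees(np.arctan2(-m[1],-m[0])))
sp=ok&(rr>.03)&(rr<.075)&(abs(q[...,2]-.006)<.005)&(p.min(2)>90)
a=np.degrees(np.arctan2(-q[sp][:,1],-q[sp][:,0]));print('spokes n',sp.sum(), 'mod72 spoke angle',np.degrees(np.angle(np.exp(1j*np.radians(a*5)).mean()))/5, 'conc',abs(np.exp(1j*np.radians(a*5)).mean()))
h,_=np.histogram(a,np.arange(-180,181,10));print(h)
# tyre refit
ty=ok&(p.max(2)<60)&(abs(np.hypot(rr-.107,q[...,2])-.018)<.012);Q=X[ty]
f=lambda x:np.hypot(np.hypot(*((Q-[x[0],x[1],x[2]])@W)[:,:2].T)-.107,((Q-[x[0],x[1],x[2]])@W)[:,2])-.018
if len(Q)>300: r=least_squares(f,hub,loss='soft_l1',f_scale=.003);print('hub',hub,'refit',r.x,len(Q))
print('tcp in wheel',(t-hub)@W,'F',s['force'],s['time_s'])
E
python3 wr.py w1
```

```text
time_s: 3.1
position: [0.6384, 0.0316, 0.3441]
tcp_rot: [[0.758, 0.158, -0.633], [0.12, -0.987, -0.103], [-0.641, 0.002, -0.768]]
force: [0.5, -1.1, -0.8]
opening: 0.004
grasp_force: 0.0
red 262 [0.05706412 0.02058423 0.01443526]
valve -160.16455739552939
spokes n 3548 mod72 spoke angle 18.03285855652306 conc 0.9006798606751029
[  0   0  21   0  57 610 142   0   0   0   0 132 512  69   0   0   0   0
  90 199  51   0   0   0   0  18 413 363   0   0   0   0   0 165 617  89]
hub [ 0.51505195 -0.03824538  0.18      ] refit [ 0.51354135 -0.03627482  0.18090554] 21441
tcp in wheel [-0.00370912  0.04961874  0.21106655] F [ 0.48190462 -1.11785542 -0.75285168] 3.1
```

View pics/w1.png

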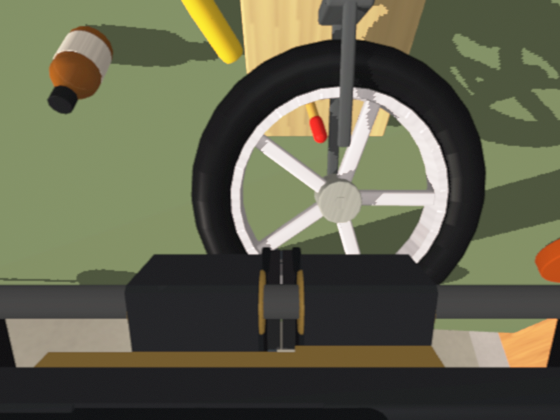

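```bash
python3 -m pendant '[[0,0,0.2,0,0,0,1],[0,0,0.4,0,0,0,1],[0,0,0.5,0,0,0,1],[0,0,0.6,0,0,0,1],[0,0,0.7,0,0,0,1],[0,0,0.76,0,0,0,1],[0,0,0.76,0,0,0,1]]'; python3 -c "
from h import *
hub,S,W=load();s=readout.read_state();print((s['position']-hub)@W)
for f in [-87,-75,-60,-45,-30,-15,0,15,30]: print(f,rel(tcp(f,.05,-.012),goalR()))"
```

```text
time_s: 3.85
position: [0.5412, 0.0169, 0.2266]
tcp_rot: [[0.756, 0.158, -0.635], [0.121, -0.987, -0.102], [-0.643, 0.0, -0.766]]
force: [-0.4, -0.8, -0.2]
opening: 0.001
grasp_force: 0.0
[-0.00348881  0.05033675  0.05786241]
-87 [ 0.0044  0.002  -0.0007  0.0002  0.      0.0001]
-75 [-0.0473  0.0102 -0.0007  0.0002  0.      0.0001]
-60 [-1.076e-01  3.510e-02 -7.000e-04  2.000e-04  0.000e+00  1.000e-04]
-45 [-1.594e-01  7.480e-02 -6.000e-04  2.000e-04  0.000e+00  1.000e-04]
-30 [-1.991e-01  1.266e-01 -6.000e-04  2.000e-04  0.000e+00  1.000e-04]
-15 [-2.241e-01  1.869e-01 -6.000e-04  2.000e-04  0.000e+00  1.000e-04]
0 [-2.327e-01  2.516e-01 -5.000e-04  2.000e-04  0.000e+00  1.000e-04]
15 [-2.242e-01  3.163e-01 -5.000e-04  2.000e-04  0.000e+00  1.000e-04]
30 [-1.992e-01  3.766e-01 -5.000e-04  2.000e-04  0.000e+00  1.000e-04]
```

```bash
python3 -m pendant '[[-0.02,0.004,0,0,0,0,1],[-0.047,0.01,0,0,0,0,1],[-0.08,0.021,0,0,0,0,1],[-0.108,0.035,0,0,0,0,1],[-0.135,0.053,0,0,0,0,1],[-0.159,0.075,0,0,0,0,1],[-0.181,0.1,0,0,0,0,1],[-0.199,0.127,0,0,0,0,1]]'; python3 wr.py w2; python3 -c "
from h import *
for f in np.arange(-22.5,31,7.5): print(f,rel(tcp(f,.05,-.012),goalR()))"
```

```text
time_s: 4.65
position: [0.5161, -0.0118, 0.2522]
tcp_rot: [[0.757, 0.16, -0.633], [0.123, -0.987, -0.103], [-0.642, 0.0, -0.767]]
force: [0.6, 1.1, -0.5]
opening: 0.004
grasp_force: 0.7
red 1269 [0.02783618 0.05344472 0.01452241]
valve -117.51232823392054
spokes n 13938 mod72 spoke angle -9.230279057884982 conc 0.9232487805531577
[   0   14 2526 1492   11    0    0    0   66 2037 1020    0    0    0
    0   20    0    0    0    0    0    0   24 1281 1434    0    0    0
    0    0  366 2999  648    0    0    0]
hub [ 0.51505195 -0.03824538  0.18      ] refit [ 0.51405899 -0.0365989   0.18052137] 29374
tcp in wheel [-0.04248667  0.02593704  0.05865919] F [ 0.63675238  1.07027578 -0.49750896] 4.65
-22.5 [-0.0158  0.0287  0.0038  0.0009 -0.0002  0.0003]
-15.0 [-0.0263  0.0597  0.0039  0.0009 -0.0002  0.0003]
-7.5 [-0.0327  0.0917  0.0039  0.0009 -0.0002  0.0003]
0.0 [-0.0349  0.1243  0.004   0.0009 -0.0002  0.0003]
7.5 [-0.0328  0.157   0.0041  0.0009 -0.0002  0.0003]
15.0 [-0.0265  0.1891  0.0042  0.0009 -0.0002  0.0003]
22.5 [-1.6e-02  2.2e-01  4.3e-03  9.0e-04 -2.0e-04  3.0e-04]
30.0 [-1.500e-03  2.494e-01  4.400e-03  9.000e-04 -2.000e-04  3.000e-04]
```

```bash
python3 -m pendant '[[-0.016,0.029,0,0,0,0,1],[-0.026,0.06,0,0,0,0,1],[-0.033,0.092,0,0,0,0,1],[-0.035,0.124,0,0,0,0,1],[-0.033,0.157,0,0,0,0,1],[-0.026,0.189,0,0,0,0,1],[-0.016,0.22,0,0,0,0,1],[-0.002,0.249,0,0,0,0,1]]'; python3 wr.py w3; python3 -c "
from h import *
for f in np.arange(37.5,91,7.5): print(f,rel(tcp(f,.05,-.012),goalR()))"
```

```text
time_s: 5.5
position: [0.5241, -0.0614, 0.2522]
tcp_rot: [[0.757, 0.16, -0.634], [0.122, -0.987, -0.103], [-0.642, 0.001, -0.767]]
force: [-0.8, 1.7, 0.5]
opening: 0.005
grasp_force: 0.8
red 709 [-0.03363661  0.04503285  0.01491247]
valve -53.242662394641066
spokes n 12387 mod72 spoke angle -15.386128960817008 conc 0.9282785119524013
[   0 1642 2431  112    0    0    0    0 1144 1964   90    0    0    0
    1   33    1    0    0    0    0    0  235  738  270    0    0    0
    0   37 2248 1441    0    0    0    0]
hub [ 0.51505195 -0.03824538  0.18      ] refit [ 0.51398512 -0.03614604  0.1805411 ] 28475
tcp in wheel [-0.04234224 -0.02428554  0.05870582] F [-0.78698396  1.71872799  0.51577069] 5.5
37.5 [ 0.01    0.025   0.0037  0.0012 -0.0006  0.0003]
45.0 [ 0.0315  0.0496  0.0038  0.0012 -0.0006  0.0003]
52.5 [ 0.0561  0.0712  0.004   0.0012 -0.0006  0.0003]
60.0 [ 0.0833  0.0894  0.0041  0.0012 -0.0006  0.0003]
67.5 [ 0.1126  0.1039  0.0042  0.0012 -0.0006  0.0003]
75.0 [ 0.1436  0.1144  0.0043  0.0012 -0.0006  0.0003]
82.5 [ 0.1756  0.1209  0.0044  0.0012 -0.0006  0.0003]
90.0 [ 0.2083  0.123   0.0044  0.0012 -0.0006  0.0003]
```

```bash
python3 -m pendant '[[0.01,0.025,0,0,0,0,1],[0.031,0.05,0,0,0,0,1],[0.056,0.071,0,0,0,0,1],[0.07,0.081,0,0,0,0,1],[0.083,0.089,0,0,0,0,1],[0.098,0.097,0,0,0,0,1],[0.098,0.097,0,0,0,0,1]]'; sed -i 's#np.savez##' fit.py; python3 - <<'E'
import numpy as np
z=np.load('pose.npz');np.savez('pose.npz',hub=[.5140,-.0366,.1803],yaw=z['yaw'])
E
python3 wr.py w4; python3 -c "
from h import *
for f in np.arange(65,91,2.5): print(f,rel(tcp(f,.05,-.012),goalR()))"
```

```text
time_s: 6.25
position: [0.5426, -0.0778, 0.2392]
tcp_rot: [[0.758, 0.161, -0.632], [0.123, -0.987, -0.104], [-0.641, 0.001, -0.768]]
force: [-0.1, 0.7, -0.6]
opening: 0.007
grasp_force: 0.0
red 53 [-0.04703285  0.02207632  0.01529814]
valve -25.144460772879096
spokes n 10999 mod72 spoke angle 13.974164323929841 conc 0.9264684010218107
[   0    0    0   41 2141 1537    6    0    0    0    0  437  403   18
    0    0    0    0    0    0    0    0    0    0    0   93 1637  973
    0    0    0    0   84 2354 1275    0]
hub [ 0.514  -0.0366  0.1803] refit [ 0.51376218 -0.03612985  0.18067046] 29606
tcp in wheel [-0.02116984 -0.04520858  0.0591513 ] F [-0.0657635   0.71237565 -0.57073613] 6.25
65.0 [ 0.0011  0.0009  0.0062  0.001  -0.0009  0.0006]
67.5 [ 0.0111  0.0053  0.0062  0.001  -0.0009  0.0006]
70.0 [ 0.0213  0.0093  0.0063  0.001  -0.0009  0.0006]
72.5 [ 0.0316  0.0128  0.0063  0.001  -0.0009  0.0006]
75.0 [ 0.0421  0.0159  0.0063  0.001  -0.0009  0.0006]
77.5 [ 0.0527  0.0185  0.0064  0.001  -0.0009  0.0006]
80.0 [ 0.0633  0.0206  0.0064  0.001  -0.0009  0.0006]
82.5 [ 0.0741  0.0223  0.0065  0.001  -0.0009  0.0006]
85.0 [ 0.085   0.0235  0.0065  0.001  -0.0009  0.0006]
87.5 [ 0.0958  0.0243  0.0065  0.001  -0.0009  0.0006]
90.0 [ 0.1068  0.0245  0.0065  0.001  -0.0009  0.0006]
```

View pics/w4.png

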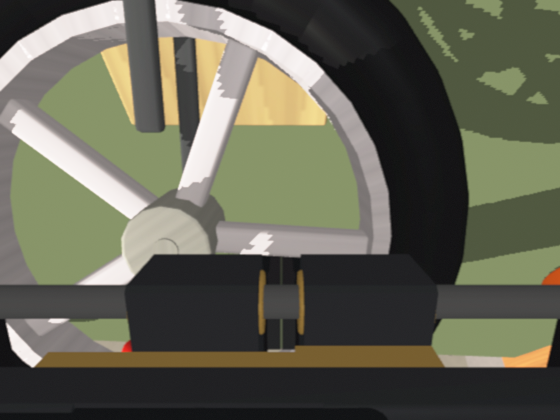

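The wheel follows cleanly: the valve is just peeking out at pixel (127,348), about 22° short of the top. I'll push slowly and check the keeper angle too.

```bash
python3 -m pendant '[[0.011,0.005,0.003,0,0,0,1],[0.021,0.009,0.006,0,0,0,1],[0.032,0.013,0.006,0,0,0,1],[0.042,0.016,0.006,0,0,0,1],[0.053,0.018,0.006,0,0,0,1],[0.053,0.018,0.006,0,0,0,1],[0.053,0.018,0.006,0,0,0,1]]'; cat >> wr.py <<'E'
k=ok&(abs(q[...,2]-.027)<.003)&(rr>.05)&(rr<.15)&(p.max(2)<110)&(q[...,0]>.03)&(abs(q[...,1])<.03)
if k.any():
    print('keeper n',k.sum(),'y med',np.median(q[k][:,1]),'fit y=a x+b',np.polyfit(q[k][:,0],q[k][:,1],1),'z',np.median(q[k][:,2]))
E
python3 wr.py w5; python3 -c "
from h import *
for f in np.arange(77.5,97,2.5): print(f,rel(tcp(f,.05,-.012),goalR()))"
```

```text
time_s: 7.0
position: [0.5504, -0.08, 0.2316]
tcp_rot: [[0.758, 0.161, -0.632], [0.123, -0.987, -0.104], [-0.64, 0.001, -0.768]]
force: [-0.2, 0.2, -0.5]
opening: 0.006
grasp_force: 0.0
red 0 
spokes n 11153 mod72 spoke angle 27.340310810830584 conc 0.9299821241608721
[  45    0    0    0    0 1272 2017   96    0    0    0    0   80  912
  201    0    0    0    0    0    0    0    0    0    0    0    0 1138
 1692   25    0    0    0    0 1586 2089]
hub [ 0.514  -0.0366  0.1803] refit [ 0.5137235  -0.03613953  0.18070364] 37013
tcp in wheel [-0.01071442 -0.04863062  0.05803836] F [-0.21322399  0.19060799 -0.54934004] 7.0
keeper n 4448 y med -0.0009758622868926423 fit y=a x+b [ 0.00528381 -0.00125101] z 0.027005767695153678
77.5 [ 0.      0.0011  0.0002  0.0009 -0.0009  0.0006]
80.0 [ 0.0107  0.0033  0.0003  0.0009 -0.0009  0.0006]
82.5 [ 0.0215  0.005   0.0003  0.0009 -0.0009  0.0006]
85.0 [ 0.0324  0.0062  0.0003  0.0009 -0.0009  0.0006]
87.5 [ 0.0432  0.0069  0.0004  0.0009 -0.0009  0.0006]
90.0 [ 0.0541  0.0072  0.0004  0.0009 -0.0009  0.0006]
92.5 [ 0.065   0.0069  0.0004  0.0009 -0.0009  0.0006]
95.0 [ 0.0759  0.0063  0.0005  0.0009 -0.0009  0.0006]
```

```bash
python3 -m pendant '[[0.006,0.002,0,0,0,0,1],[0.012,0.0035,0,0,0,0,1],[0.018,0.0045,0,0,0,0,1],[0.023,0.0053,0,0,0,0,1],[0.028,0.0058,0,0,0,0,1],[0.028,0.0058,0,0,0,0,1],[0.028,0.0058,0,0,0,0,1]]';python3 wr.py w6
```

```text
time_s: 7.75
position: [0.5545, -0.0804, 0.2281]
tcp_rot: [[0.758, 0.161, -0.633], [0.123, -0.987, -0.103], [-0.641, 0.001, -0.768]]
force: [-0.4, 0.4, 0.9]
opening: 0.002
grasp_force: 0.2
red 0 
spokes n 9800 mod72 spoke angle 33.66856152274811 conc 0.9281785374896604
[ 648    0    0    0    0   27 1849 1222    5    0    0    0    0  394
  388    0    0    0    0    0    0    0    0    0    0    0    0   17
 1746 1014    0    0    0    0  111 2379]
hub [ 0.514  -0.0366  0.1803] refit [ 0.51368674 -0.03614615  0.1806893 ] 40306
tcp in wheel [-0.00535108 -0.04962374  0.0579592 ] F [-0.41006429  0.40675438  0.86551012] 7.75
keeper n 4860 y med -0.000916224429431357 fit y=a x+b [ 0.00478944 -0.00120153] z 0.026976752679897138
```

```bash
python3 -m pendant '[[-0.015,0,0,0,0,0,1],[-0.03,0,0,0,0,0,1],[-0.03,0,-0.2,0,0,0,1],[-0.03,0,-0.4,0,0,0,1],[-0.03,0,-0.6,0,0,0,1],[-0.4,0,-0.8,0,0,0,1],[-0.4,0,-0.8,0,0,0,1],[-0.4,0,-0.8,0,0,0,1]]'
cat >> wr.py <<'E'
hub2=r.x if len(Q)>300 else hub
top=ok&(rr>.03)&(rr<.075)&(abs(q[...,2]-.0065)<.0025)&(p.min(2)>90)
qs=(X[top]-hub2)@W;a=np.degrees(np.arctan2(-qs[:,1],-qs[:,0]))
for o in range(5):
    e=lambda b:np.angle(np.exp(1j*np.radians(a-b)),deg=True)
    b=72*o-144+np.degrees(np.angle(np.exp(1j*np.radians(a*5)).mean()))/5
    i=abs(e(b))<15
    if i.sum()>30: print('spoke',b,i.sum(),'median',b+np.median(e(b)[i]))
if red.any():
    m=np.median((X[red]-hub2)@W,0);print('valve refit hub',m,np.degrees(np.arctan2(-m[1],-m[0])))
E
python3 wr.py w7
```

```text
time_s: 8.6
position: [0.5952, -0.074, 0.4083]
tcp_rot: [[0.763, 0.16, -0.626], [0.12, -0.987, -0.105], [-0.635, 0.005, -0.773]]
force: [-0.5, 0.2, 0.6]
opening: 0.002
grasp_force: 0.0
red 207 [-0.05947682  0.00028339  0.0147132 ]
valve -0.2729950773003409
spokes n 3985 mod72 spoke angle 34.1896877604744 conc 0.9233283533441138
[154   0   0   0   0   0 405 470   9   0   0   0   0 228 529  34   0  14
   0   0 133 569  71   0   0   0   0  67 651 176   0   0   0   0  25 450]
hub [ 0.514  -0.0366  0.1803] refit [ 0.51416683 -0.03625654  0.18033353] 21151
tcp in wheel [-0.08961329 -0.04967819  0.22238765] F [-0.47018251  0.16514244  0.58768317] 8.6
keeper n 227 y med -0.0006510083307244957 fit y=a x+b [-0.00995761 -0.00011325] z 0.027129237052836562
spoke -109.79975329706693 863 median -109.40953990539303
spoke -37.79975329706693 756 median -37.10428570073808
spoke 34.20024670293307 743 median 34.44040122758115
spoke 106.20024670293307 863 median 105.88230621113884
spoke 178.20024670293307 601 median 176.01663010498794
valve refit hub [-5.96228532e-02 -2.95611695e-05  1.45468812e-02] 0.028407397809705855
```

View pics/w7.png

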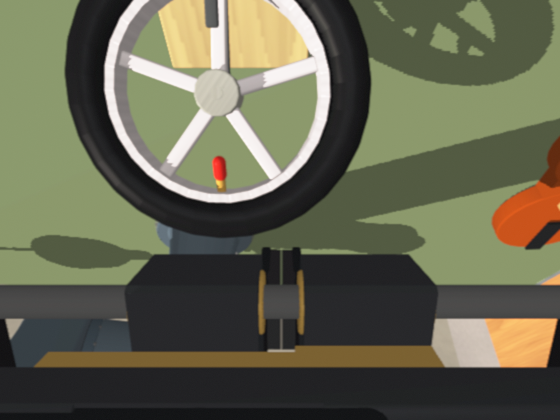

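```bash
python3 -m pendant '[[-0.15,-0.25,0,0,0,0,1],[-0.15,-0.25,0,0,0,0,1],[-0.15,-0.25,0,0,0,0,1],[-0.15,-0.25,0,0,0,0,1],[-0.15,-0.25,0,0,0,0,1],[-0.15,-0.25,0,0,0,0,1]]'; python3 wr.py w8; python3 - <<'E'
from h import *
hub,S,W=load()
for n in ['scene','side']:
    p,d=capture(n);X=cloud(n,p,d);p=p.astype(int);q=(X-hub)@W
    r=(d>0)&(p[...,0]>110)&(p[...,1]<60)&(p[...,2]<60)&(np.hypot(q[...,0],q[...,1])<.09)&(abs(q[...,2])<.04)
    if r.any():m=np.median(q[r],0);print(n,r.sum(),m,np.degrees(np.arctan2(-m[1],-m[0])))
E
```

```text
time_s: 9.25
position: [0.5647, -0.0288, 0.4206]
tcp_rot: [[0.757, 0.159, -0.634], [0.122, -0.987, -0.103], [-0.642, 0.0, -0.767]]
force: [-0.0, -0.1, -0.1]
opening: 0.009
grasp_force: 0.0
red 193 [-0.05986335  0.00064457  0.01521006]
valve -0.6168999043618416
spokes n 4020 mod72 spoke angle 34.36222478762286 conc 0.9205727882028448
[ 93   0   0   0   0   0 434 585  13   0   0   0   0 269 568  30   0  17
   0   0 183 621  56   0   0   0   0  89 749 187   0   0   0   0  10 116]
hub [ 0.514  -0.0366  0.1803] refit [ 0.51426493 -0.03632828  0.18027941] 19696
tcp in wheel [-0.11513274 -0.00023148  0.21709574] F [-0.02705677 -0.07428931 -0.08527103] 9.25
spoke -109.63510337940747 987 median -108.9778246257285
spoke -37.63510337940747 837 median -37.24770466922616
spoke 34.36489662059253 835 median 33.9241467658624
spoke 106.36489662059253 986 median 105.62300612085707
spoke 178.36489662059253 213 median 178.21499349997967
valve refit hub [-0.06010975  0.0004179   0.01503019] -0.39833260110479324
scene 28 [-0.05575681  0.00152637  0.01512883] -1.5681131138187088
side 9 [-0.06125163  0.00542611  0.01258177] -5.062454219429702
```

View pics/w8.png

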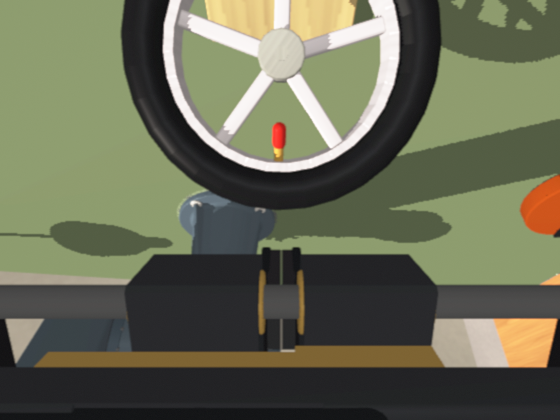

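The wrist picture shows the red cap at (279,135), directly between the hub (281,52) and the top of the rim. I measure the valve within about 1–2° of the top, with the wheel at rest, the arm clear and nothing else disturbed.

```bash
python3 -c "
from rig import bot;print(bot.hand_in())"
```

```text
the job is handed in; nothing more can be done
None
```

I pushed the wheel round by one spoke until the valve stood at the top, about 1–2° short by the wrist camera (the coarser side camera read 5°), and handed the job in with the wheel at rest, the arm clear and the bottle, jar and screwdriver left alone.

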